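Press the brass cover strip home along the ledge seam

ROBOT

A 7-joint arm with a two-finger parallel gripper is mounted at the origin on the work surface. World frame = base frame: x ahead of the robot, y to its left, z up, the work surface at z = 0. Lengths are in m, angles in degrees, forces in N, time in s.
With the tool pointing down it reaches from about 0.425 to 0.875 m from the base axis. Payload 4.7 kg.
Tool frame: the origin (TCP) lies on the centre line of the jaws, within the pads' length; the fingertips stand 19 mm ahead of it and the grasp point (between the pads) is the TCP; z points along the fingers, y is the line along which they close (so a half turn about z gives the same grasp; the last joint's range is limited). The gripper opens to 87 mm and grips with 3 to 60 N. Pads are 19 mm wide; open, the fingers measure 117 mm over their backs; the gripper's body (75 mm by 190 mm) begins 51 mm behind the grasp point.
Start: joints at [67.443, 18.392, -4.016, 83.108, 1.295, 78.541, -3.26], TCP at [0.258, -0.597, 0.242] pointing down, gripper open.
Joint ranges: [-163.93, 163.93], [-17.29, 119.83], [-79.2, 71.16], [3.27, 140.29], [-89.18, 269.18], [5.43, 117.66], [-154.24, 154.24]. Speed limits (degrees/s): [147.25, 147.25, 180, 180, 180, 180, 180].

INTERFACE

Orientations are given as [roll, pitch, yaw] about the fixed x, y, z axes, in that order (R = Rz(yaw) Ry(pitch) Rx(roll)).
In Python, from cell import env, imaging gives the robot as it stands.
- The arm moves only by the shell command python3 -m crank 'ROWS' [OPENING] [FORCE]. ROWS is JSON, a list of rows, each an object of numbers: "x", "y", "z": the shift along the tool's x, y, z in m; "turn": the turn about the tool's z in rad. In form: [{"x": .., "y": .., "z": .., "turn": ..}, ...]. A call has 1 to 12 rows; each row is the pose to reach, as a shift and turn from the pose commanded when the call began, along the tool's axes at that moment; what a row does not reach only later rows make up. A row lasts 1/8 s, in which the tool goes at most 62.5 mm and 10.7 degrees, less where a joint would pass 70% of its speed; a pose out of reach is approached as far as the arm can. A call with a gripper value outside its range is refused whole. OPENING is the finger opening in m, from 0 to 0.087, set as the call begins (- or left out, the last holds). The fingers move at their own pace and stop on an object; FORCE is the grip in N (left out, the last holds). Time passes only in rows, so rows that repeat a pose let the fingers close. It gives the time, the measured TCP pose, the force, the opening and the grip force at its end, in the units of the state.
- env.get_obs(): the state, without advancing time (a new reading comes with each control period).
- imaging.read_camera(name): name is "side" or "top"; returns the picture (420x560x3 uint8, red, green, blue); there is no depth.
- imaging.get_calibration(name): a dict with "camera_matrix" (3x3 intrinsics, pixels), "k1" (the pictures are not rectified: a ray, as slopes to the right and down, at radius r is drawn at 1 + k1 r^2 times it, then the intrinsics apply), "position" and "attitude" of the camera in the world. Camera axes: x right, y up, looking along -z (the intrinsics and any distortion apply to the point x, -y, -z); pixel columns grow to the right and rows downward; lengths in m; the calibration is good to about 2 mm. A picture is of the moment at which its call begins. get_calibration takes no time and is no camera call.
- env.sign_off(): hands the job in; it is judged then, once.
The state is a dict: "time_s": time; "qpos": joint angles; "joint_velocities": joint speeds; "effort": joint torques, N m; "tool_pos": TCP position; "tool_rot": TCP orientation; "force": force on the tool from outside, world axes, zero at the start; "wrist_torque": the same for the moment, N m; "grip_width": finger opening in m; "grasp_force": force on a finger pad.
Only numpy, scipy, OpenCV 4.12 (cv2) and the standard library are available. Lean on these libraries where they do the work, as an engineer would, in place of code of your own. Each camera call takes 0.05 s, during which the arm holds its last target. There are 200 camera calls.

TASK

Take the orange-handled pressing tool from its wooden stand and, leaning it so that it clears the steel rail, run its steel ball tip slowly along the seam under the rail from one end to the other, pressing all four brass cover sections fully home in their channel in one stroke, without lifting the tip away part-way, pressing hard, or touching the sections with anything but the tool. Then put the tool back upright in its stand and let go, leaving the tray, votive cup, brush and lint roller where they are.

Things in the scene. Friction and masses are not known exactly. Their poses are not given: they have to be found in the camera images.
- ledge_top (a point): Centre of the top face of the fixed dark stone ledge, 100 x 310 mm, 25 mm high, level. Axes: y along the seam (the 310 mm way), x across it, roughly away from the robot (yaw within 0.35 rad), z up. The seam is a fixed aluminium channel along y at x = 0, 190 mm long, 32 mm wide over two 3 mm side lips, its lip tops level and 3 to 10 mm above this point: height not given, to be felt.
- rail_mid (a point): Middle of the fixed steel rail, 12 mm in diameter, straight above the seam and parallel to it, its centre 75 mm above ledge_top; it stands on two posts 12 mm in diameter at 140 mm either side of the middle. Axes as ledge_top.
- seam_end (a point): Point on the ledge's top below the centre of brass section 1, at y = -69 mm from ledge_top, same axes. Sections 1 to 4 lie in the channel in a row, centred at y = -69, -23, +23 and +69 mm, x = 0. Each is 24 mm wide and 44 mm long (in y), with a flat top 12 mm long and at each end a 16 mm long ramp falling 6 mm. Between them an 8 mm wide fixed web shows, 0.7 mm below lip level.
- section1 (a joint): How far brass section 1 (centre at y = -69 mm from ledge_top) is pressed down, in m: 0 = flat top 6 mm above the channel's lips, 0.006 = fully home on a solid stop, flat top flush with the lips; past 0.0045 counts as home. Starts at 0 to 0.0012. Dry friction of about 3.5 N holds it wherever it is left.
- section2 (a joint): How far brass section 2 (centre at y = -23 mm from ledge_top) is pressed down, in m: 0 = flat top 6 mm above the channel's lips, 0.006 = fully home on a solid stop, flat top flush with the lips; past 0.0045 counts as home. Starts at 0 to 0.0012. Dry friction of about 3.5 N holds it wherever it is left.
- section3 (a joint): How far brass section 3 (centre at y = 23 mm from ledge_top) is pressed down, in m: 0 = flat top 6 mm above the channel's lips, 0.006 = fully home on a solid stop, flat top flush with the lips; past 0.0045 counts as home. Starts at 0 to 0.0012. Dry friction of about 3.5 N holds it wherever it is left.
- section4 (a joint): How far brass section 4 (centre at y = 69 mm from ledge_top) is pressed down, in m: 0 = flat top 6 mm above the channel's lips, 0.006 = fully home on a solid stop, flat top flush with the lips; past 0.0045 counts as home. Starts at 0 to 0.0012. Dry friction of about 3.5 N holds it wherever it is left.
- presser_grip (a point): Grip point of the loose pressing tool, on its axis in the orange handle, 120 mm above the tip's lowest point. z: tool's axis, tip to handle end; x, y square to the handle's faces. 160 mm long, 80 to 160 g: steel ball tip 16 mm, shank 13 mm, black collar 40 mm across from 70 to 76 mm above the tip, square handle 22 x 22 mm from 76 to 160 mm. Starts upright in the stand, collar on its top.
- presser_tip (a point): Lowest point of the tool's steel ball tip when the tool is upright (the ball's centre is 8 mm up the tool's axis from here). Axes as presser_grip.
- presser_collar (a point): Centre of the underside of the tool's black collar, 70 mm up the axis from the tip; it rests on the stand's top. Axes as presser_grip.
- stand_top (a point): Centre of the mouth of the hole in the top of the fixed dark wooden tool stand, a block 70 x 70 mm and 75 mm high standing on the marble top. A round 25 mm hole with a 3 mm chamfer goes straight down through it. z up, x and y square to its sides. It is left or right of the ledge, nearer the robot; the key tray is on the other side.
- key_tray: Blue ceramic key tray, 85 x 110 mm and 22 mm high, origin at the centre of its underside; bystander.
- votive: Amber glass votive cup, 70 mm across and 70 mm high, origin at the centre of its underside, behind the ledge; bystander.
- clothes_brush: Wooden clothes brush, 150 x 45 mm and 36 mm high, long along its x, origin at the centre of its underside; bystander.
- lint_roller: Lint roller with white handle, 185 mm long along its x, 36 mm high, origin on its underside 100 mm from the handle's end; bystander.
Not all that is in view belongs to the job. Leave any green look-alike of the part that bears presser_grip alone. What is shaped like the part that bears stand_top but purple is not meant.

How it is judged:
By the outcome, as a careful person would: the job done as asked, in the order asked, and still so for the second after the job is handed in, with the robot touching nothing.
It also fails if it takes over 64 s, if anything falls off the work surface, if the arm or the gripper's body presses on something with over 40 N, if the wrist force passes 120 N, or if a joint passes its speed limit or range.

## Working session

There is one attempt and no reset: what is moved stays moved. The work goes in short steps, Python scripts to look and compute and a shell command to move; the robot and the scene stay as the last step left them, time stands still between calls to the robot, and variables do not carry over. Pictures are saved under pics/ and viewed, at most 10 in all, crops included, and the job is handed in when it is done.

```bash
ls; mkdir -p pics; python3 - <<'E'
from cell import env, imaging
import cv2,json
print(env.get_obs())
for n in("side","top"):
    im=imaging.read_camera(n); cv2.imwrite(f"pics/{n}0.png",im[:,:,::-1]); print(n,imaging.get_calibration(n))
E
```

```text
pics
{'time_s': 0.0, 'qpos': array([67.44267613, 18.43859071, -4.01401147, 83.17267326,  1.29789575,
       78.54010076, -3.26059584]), 'joint_velocities': array([-0.03775063, -0.13138572,  0.02524786,  0.01923273,  0.00696099,
       -0.00331445,  0.01838666]), 'effort': array([ 6.20803148e-04, -4.91284811e+01, -4.03308626e-01, -3.12531745e+01,
       -6.37762877e-02,  4.36411088e-02,  1.94163649e-04]), 'tool_pos': array([ 0.25751187, -0.59627537,  0.24048612]), 'tool_rot': array([-1.79894029e+02,  8.92843777e-03,  2.33655721e+01]), 'force': array([ 0.13797372, -1.15545177,  0.75992639]), 'wrist_torque': array([ 0.02649369, -0.04155442,  0.01555754]), 'grasp_force': 0.0, 'grip_width': 0.08683814018670617}
side {'camera_matrix': array([[386.89737168,   0.        , 286.78348807],
       [  0.        , 386.89737168, 214.32419533],
       [  0.        ,   0.        ,   1.        ]]), 'k1': -0.04443553936275812, 'position': array([ 0.53029514, -0.6144724 ,  0.82841754]), 'attitude': array([39.59041467,  0.74822894, -6.73668626])}
top {'camera_matrix': array([[542.83552941,   0.        , 282.17205963],
       [  0.        , 542.83552941, 210.15597487],
       [  0.        ,   0.        ,   1.        ]]), 'k1': -0.17273978113275387, 'position': array([ 0.40701197, -0.00911583,  1.46542427]), 'attitude': array([  7.21050803,  -0.73253048, -89.58467981])}
```

View pics/side0.png

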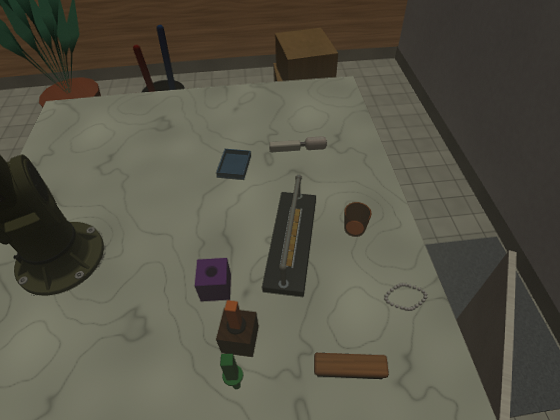

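View pics/top0.png

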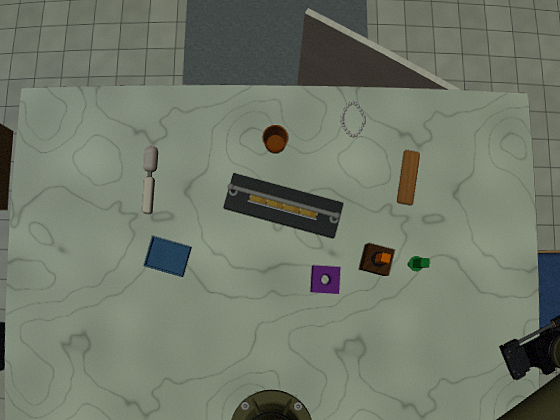

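Candidates: the orange-handled tool at top (383,258) / side (232,310), standing in the brown stand at (377,260) / (238,333). The decoys are the green tool at (420,264) / (230,370) and the purple stand at (325,280) / (212,278). The orange tool and brown stand fit the description; I'll confirm this in a crop.

```bash
cat > h.py <<'E'
from cell import env, imaging
import cv2, numpy as np
from scipy.spatial.transform import Rotation as R
C={n:imaging.get_calibration(n) for n in("side","top")}
def ray(n,uv):
    c=C[n];K=c["camera_matrix"];k=c["k1"]
    uv=np.atleast_2d(uv).astype(float)
    p=cv2.undistortPoints(uv[:,None],K,np.array([k,0,0,0.])) [:,0]
    d=np.c_[p[:,0],-p[:,1],-np.ones(len(p))]
    return c["position"],R.from_euler("xyz",c["attitude"],degrees=True).apply(d)
def plane(n,uv,z):
    o,d=ray(n,uv); return o+d*((z-o[2])/d[:,2])[:,None]
def tri(a,b):
    (o1,d1),(o2,d2)=ray("side",a),ray("top",b); d1=d1[0];d2=d2[0]
    s=np.linalg.lstsq(np.c_[d1,-d2],o2-o1,rcond=None)[0]
    p,q=o1+s[0]*d1,o2+s[1]*d2
    return (p+q)/2,np.linalg.norm(p-q)
def blob(m):
    cs,_=cv2.findContours(m.astype(np.uint8),cv2.RETR_EXTERNAL,cv2.CHAIN_APPROX_NONE)
    return max(cs,key=cv2.contourArea)[:,0].astype(float)
def project(n,P):
    c=C[n];q=R.from_euler("xyz",c["attitude"],degrees=True).inv().apply(np.atleast_2d(P)-c["position"])
    q=q*[1,-1,-1]
    return cv2.projectPoints(q[:,None],np.zeros(3),np.zeros(3),c["camera_matrix"],np.array([c["k1"],0,0,0.]))[0][:,0]
E
python3 - <<'E'
from h import *
im={n:cv2.imread(f"pics/{n}0.png") for n in("side","top")}
a=cv2.resize(im["side"][290:395,195:285],None,fx=4.4,fy=4.4,interpolation=cv2.INTER_CUBIC)
b=cv2.resize(im["top"][235:295,340:440],None,fx=4,fy=4,interpolation=cv2.INTER_CUBIC)
c=cv2.resize(im["top"][160:250,210:355],None,fx=2.76,fy=2.76)
o=np.zeros((600,800,3),np.uint8)
o[:a.shape[0],:a.shape[1]]=a; o[:240,400:800]=b; o[250:250+c.shape[0],400:400+c.shape[1]]=c
cv2.imwrite("pics/crop.png",o)
for n in im:
    hsv=cv2.cvtColor(im[n],cv2.COLOR_BGR2HSV); h,s,v=[hsv[...,i].astype(int) for i in range(3)]
    win=np.zeros(h.shape,bool)
    if n=="side": win[295:330,215:250]=1
    else: win[245:275,365:395]=1
    ora=blob((h>=3)&(h<=14)&(s>185)&(v>90)&win)
    print(n,"orange",ora.mean(0),ora.min(0),ora.max(0),plane(n,[cv2.minAreaRect(ora.astype(np.float32))[0]],.165))
    win[:]=0
    if n=="side": win[180:300,255:325]=1
    else: win[165:245,215:350]=1
    br=(h>=10)&(h<=28)&(s>110)&(v>70)&win
    ys,xs=np.nonzero(br); P=plane(n,np.c_[xs,ys],.033)[:,:2]
    r=cv2.minAreaRect(P.astype(np.float32)); print("brass",len(xs),P.mean(0),r)
    L=blob((v<75)&win) if n=="top" else blob((v<75)&win)
    P=plane(n,L,.025)[:,:2]; r=cv2.minAreaRect(P.astype(np.float32)); print("ledge",r,cv2.boxPoints(r).round(4).tolist())
E
```

```text
side orange [226. 306.] [226. 305.] [226. 307.] [[ 0.44717556 -0.27498591  0.165     ]]
brass 268 [ 0.6034534 -0.0365135] ((0.6049116253852844, -0.03131631761789322), (0.1794934868812561, 0.012562957592308521), 75.25658416748047)
ledge ((0.6055442690849304, -0.0094880610704422), (0.3710252642631531, 0.10098964720964432), 75.24411010742188) [[0.5095000267028809, -0.17599999904632568], [0.6071000099182129, -0.20170000195503235], [0.7016000151634216, 0.15700000524520874], [0.6039999723434448, 0.18279999494552612]]
top orange [386.13043478 257.69565217] [382. 253.] [390. 262.] [[ 0.45837139 -0.27658141  0.165     ]]
brass 363 [ 0.60011031 -0.02765429] ((0.5999972820281982, -0.02799256145954132), (0.1803952306509018, 0.015318034216761589), 75.11439514160156)
ledge ((0.6026726365089417, -0.02804705500602722), (0.3080180287361145, 0.1009320467710495), 75.12389373779297) [[0.5144000053405762, -0.1639000028371811], [0.6118999719619751, -0.1898999959230423], [0.6909999847412109, 0.10779999941587448], [0.5934000015258789, 0.13379999995231628]]
```

View pics/crop.png

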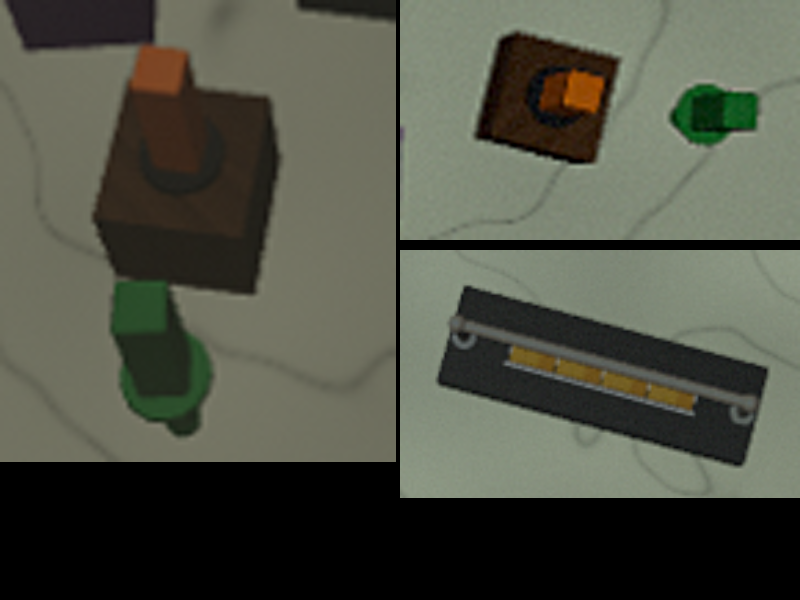

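The crop confirms it: the orange tool stands in the brown stand (handle top at top (385.9,258.2) / side (231.6,305.7)). The green tool is separate, next to it.

```bash
cat >> h.py <<'E'
def shift(cmd,yaw,tgt):
    "cmd pose xyz & yaw -> shift in tool axes (pointing down)"
    y=np.radians(yaw); d=np.array(tgt)-cmd
    return np.array([d[0]*np.cos(y)+d[1]*np.sin(y), d[0]*np.sin(y)-d[1]*np.cos(y), -d[2]]).round(4)
L0=np.array([.6027,-.0280,.025]); YL=-14.9
def led(x,y,z):
    return L0+R.from_euler("z",YL,degrees=True).apply([x,y,z])
E
python3 - <<'E'
from h import *
print(tri([231.6,305.7],[385.9,258.2]))
im=cv2.imread("pics/top0.png");hsv=cv2.cvtColor(im,cv2.COLOR_BGR2HSV); s,v=hsv[...,1].astype(int),hsv[...,2].astype(int)
w=np.zeros(s.shape,bool);w[235:285,355:400]=1
b=blob((v<90)&w|(s>130)&w); P=plane("top",b,.075)[:,:2]; r=cv2.minAreaRect(P.astype(np.float32));print(r)
# stand top face corners from crop (by eye)
c=np.array([[518,33],[620,60],[595,161],[493,135]])*1.
uv=np.c_[(c[:,0]-400)/4+340,(c[:,1])/4+235]; P=plane("top",uv,.075); print(P.round(4).tolist(),P.mean(0))
# collar centre top
print(plane("top",[[ (556-400)/4+340, 97/4+235]],.076), plane("side",[[195+181/4.4,290+152/4.4]],.076))
t=[.458,-.277,.242]; print(shift([.258,-.597,.242],23.37,t))
E
```

```text
(array([ 0.45733733, -0.27562963,  0.16487521]), np.float64(0.0005721432108203039))
((0.4583459198474884, -0.2695169448852539), (0.08077249675989151, 0.07314002513885498), 75.7215347290039)
[[0.499, -0.2516, 0.075], [0.4818, -0.3183, 0.075], [0.4166, -0.3011, 0.075], [0.4333, -0.2349, 0.075]] [ 0.45766472 -0.27647465  0.075     ]
[[ 0.45773927 -0.27584145  0.076     ]] [[ 0.45591146 -0.2737021   0.076     ]]
[ 0.3105 -0.2144 -0.    ]
```

```bash
python3 -m crank '[{"x":0.04,"y":-0.028,"z":0,"turn":0.1},{"x":0.085,"y":-0.059,"z":0,"turn":0.25},{"x":0.13,"y":-0.0905,"z":0,"turn":0.4},{"x":0.175,"y":-0.1215,"z":0,"turn":0.55},{"x":0.22,"y":-0.153,"z":0,"turn":0.668},{"x":0.265,"y":-0.184,"z":0,"turn":0.668},{"x":0.295,"y":-0.205,"z":0,"turn":0.668},{"x":0.3105,"y":-0.2157,"z":0,"turn":0.668},{"x":0.3105,"y":-0.2157,"z":0,"turn":0.668},{"x":0.3105,"y":-0.2157,"z":0,"turn":0.668}]' 0.05 20
```

```text
time_s: 1.35
tool_pos: [0.4561, -0.2776, 0.2413]
tool_rot: [179.9, 0.0, -15.1]
force: [-0.1, -0.3, -0.5]
grip_width: 0.05
grasp_force: 0.0
```

```bash
python3 -m crank '[{"x":0.0009,"y":-0.002,"z":0.03,"turn":0},{"x":0.0009,"y":-0.002,"z":0.06,"turn":0},{"x":0.0009,"y":-0.002,"z":0.085,"turn":0},{"x":0.0009,"y":-0.002,"z":0.105,"turn":0},{"x":0.0009,"y":-0.002,"z":0.116,"turn":0},{"x":0.0009,"y":-0.002,"z":0.116,"turn":0},{"x":0.0009,"y":-0.002,"z":0.116,"turn":0}]' 0.05 10 && python3 -m crank '[{"x":0,"y":0,"z":0,"turn":0},{"x":0,"y":0,"z":0,"turn":0},{"x":0,"y":0,"z":0,"turn":0},{"x":0,"y":0,"z":0,"turn":0},{"x":0,"y":0,"z":0,"turn":0}]' 0 15
```

```text
time_s: 2.22
tool_pos: [0.459, -0.2746, 0.1264]
tool_rot: [180.0, -0.1, -15.0]
force: [-0.8, -0.2, 0.1]
grip_width: 0.05
grasp_force: 0.0
time_s: 2.85
tool_pos: [0.4587, -0.2738, 0.1257]
tool_rot: [180.0, -0.0, -14.9]
force: [-0.2, 0.6, 1.9]
grip_width: 0.0217
grasp_force: 15.0
```

```bash
python3 -m crank '[{"x":0,"y":0,"z":-0.01,"turn":0},{"x":0,"y":0,"z":-0.025,"turn":0},{"x":0,"y":0,"z":-0.04,"turn":0},{"x":0,"y":0,"z":-0.05,"turn":0},{"x":0,"y":0,"z":-0.05,"turn":0},{"x":0,"y":0,"z":-0.05,"turn":0}]' 0 15 && python3 -m crank '[{"x":-0.006,"y":0,"z":0,"turn":0},{"x":-0.014,"y":0,"z":0.001,"turn":0},{"x":-0.022,"y":0,"z":0.002,"turn":0},{"x":-0.03,"y":0,"z":0.004,"turn":0},{"x":-0.038,"y":0,"z":0.0065,"turn":0},{"x":-0.046,"y":0,"z":0.0095,"turn":0},{"x":-0.053,"y":0,"z":0.013,"turn":0},{"x":-0.06,"y":0,"z":0.016,"turn":0},{"x":-0.06,"y":0,"z":0.016,"turn":0},{"x":-0.06,"y":0,"z":0.016,"turn":0}]' 0 6
python3 - <<'E'
from h import *
a=imaging.read_camera("side")[:,:,::-1];b=imaging.read_camera("top")[:,:,::-1]
cv2.imwrite("pics/s1.png",a);cv2.imwrite("pics/t1.png",b)
o=np.hstack([cv2.resize(a[230:390,160:290],(400,492),interpolation=cv2.INTER_CUBIC),cv2.resize(b[220:320,340:421],(400,492),interpolation=cv2.INTER_CUBIC)]);cv2.imwrite("pics/v1.png",o)
E
```

```text
time_s: 3.6
tool_pos: [0.4583, -0.2737, 0.1752]
tool_rot: [-180.0, 0.0, -14.9]
force: [-0.5, 0.8, -1.7]
grip_width: 0.0219
grasp_force: 15.0
time_s: 4.85
tool_pos: [0.4002, -0.2582, 0.1592]
tool_rot: [-180.0, 0.1, -14.9]
force: [-0.7, 0.1, -2.3]
grip_width: 0.0222
grasp_force: 6.0
```

View pics/v1.png

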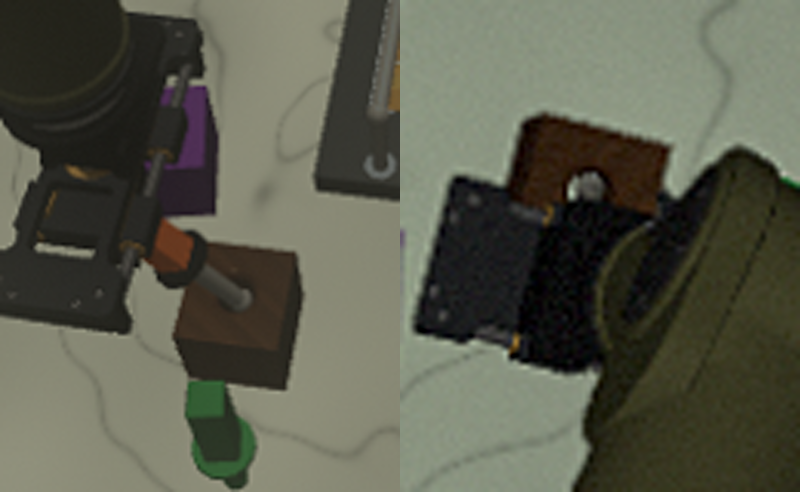

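```bash
python3 -m crank '[{"x":0,"y":0,"z":0,"turn":0},{"x":0,"y":0,"z":-0.015,"turn":0},{"x":0,"y":0,"z":-0.04,"turn":0},{"x":0,"y":0,"z":-0.066,"turn":0},{"x":0.008,"y":-0.03,"z":-0.066,"turn":0},{"x":0.017,"y":-0.07,"z":-0.066,"turn":0},{"x":0.027,"y":-0.11,"z":-0.066,"turn":0},{"x":0.036,"y":-0.15,"z":-0.066,"turn":0},{"x":0.0434,"y":-0.1805,"z":-0.066,"turn":0},{"x":0.0434,"y":-0.1805,"z":-0.066,"turn":0},{"x":0.0434,"y":-0.1805,"z":-0.066,"turn":0}]' 0 58
python3 - <<'E'
from h import *
a=imaging.read_camera("side")[:,:,::-1];b=imaging.read_camera("top")[:,:,::-1]
cv2.imwrite("pics/s2.png",a);cv2.imwrite("pics/t2.png",b)
p=env.get_obs()["tool_pos"];print(p)
e=R.from_euler("z",YL,degrees=True)
bc=p+e.apply([.0577,0,-.096]);print(project("side",[bc,p]),project("top",[bc,p]))
o=np.hstack([cv2.resize(a[170:290,200:300],(400,480),interpolation=cv2.INTER_CUBIC),cv2.resize(b[170:290,250:350],(400,480),interpolation=cv2.INTER_CUBIC)]);cv2.imwrite("pics/v2.png",o)
E
```

```text
time_s: 6.32
tool_pos: [0.489, -0.096, 0.2261]
tool_rot: [179.9, -0.0, -14.9]
force: [0.6, -0.1, -1.3]
grip_width: 0.0217
grasp_force: 58.0
[ 0.48868765 -0.09653933  0.22584402]
[[270.63273653 241.02080659]
 [240.68086945 210.5172164 ]] [[316.96375075 223.14796964]
 [313.69778812 243.06113963]]
```

View pics/v2.png

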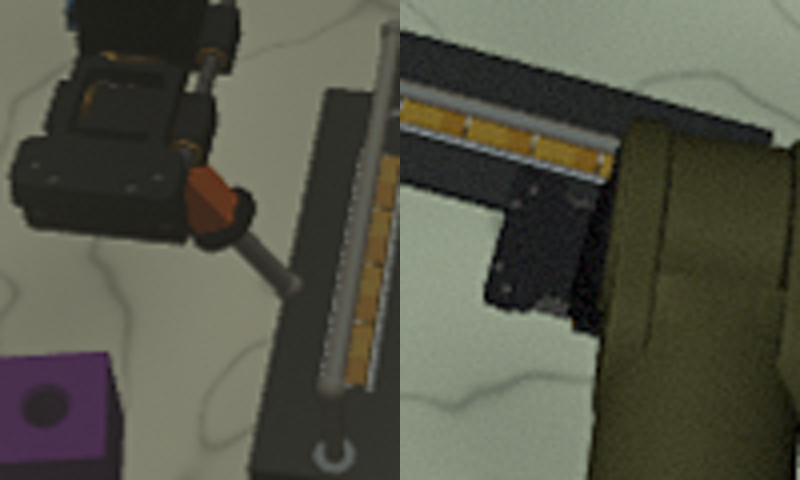

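```bash
python3 - <<'E'
from h import *
p=np.array([.4888,-.0958,.2259])
e=R.from_euler("z",YL,degrees=True)
for th in range(26,42,2):
    t=np.radians(th); print(th,project("side",[p+e.apply([.112*np.sin(t),0,-.112*np.cos(t)])]).round(1), project("side",[p+e.apply([.05*np.sin(t),0,-.05*np.cos(t)])]).round(1))
E
```

```text
26 [[266.9 241.5]] [[253.  224.9]]
28 [[268.4 241.2]] [[253.7 224.7]]
30 [[269.9 240.9]] [[254.4 224.6]]
32 [[271.4 240.5]] [[255.  224.4]]
34 [[272.8 240.1]] [[255.7 224.2]]
36 [[274.2 239.7]] [[256.3 223.9]]
38 [[275.5 239.2]] [[256.9 223.7]]
40 [[276.9 238.7]] [[257.5 223.4]]
```

```bash
python3 -m crank '[{"x":0,"y":-0.002,"z":0.03,"turn":0},{"x":0,"y":-0.002,"z":0.06,"turn":0},{"x":0,"y":-0.002,"z":0.08,"turn":0},{"x":0.005,"y":-0.002,"z":0.08,"turn":0},{"x":0.015,"y":-0.002,"z":0.08,"turn":0},{"x":0.025,"y":-0.002,"z":0.08,"turn":0},{"x":0.032,"y":-0.002,"z":0.08,"turn":0},{"x":0.032,"y":-0.002,"z":0.08,"turn":0},{"x":0.032,"y":-0.002,"z":0.08,"turn":0}]' 0 58
python3 - <<'E'
from h import *
a=imaging.read_camera("side")[:,:,::-1]
cv2.imwrite("pics/s3.png",a)
o=cv2.resize(a[180:290,230:330],None,fx=5,fy=5,interpolation=cv2.INTER_CUBIC);cv2.imwrite("pics/v3.png",o)
p=env.get_obs()["tool_pos"];e=R.from_euler("z",YL,degrees=True)
for th in(28,33,38):
    t=np.radians(th); bc=p+e.apply([.112*np.sin(t),0,-.112*np.cos(t)]);print(th,project("side",[bc]),e.inv().apply(bc-L0))
E
```

```text
time_s: 7.55
tool_pos: [0.5203, -0.1014, 0.1455]
tool_rot: [180.0, 0.0, -14.9]
force: [-0.6, -0.5, -1.3]
grip_width: 0.0218
grasp_force: 58.0
28 [[283.43830397 261.43664993]] [-0.00830405 -0.09208301  0.0215786 ]
33 [[286.90655116 260.70445774]] [ 0.00011471 -0.09208301  0.02653763]
38 [[290.21367569 259.7768354 ]] [ 0.00806922 -0.09208301  0.03221153]
```

View pics/v3.png

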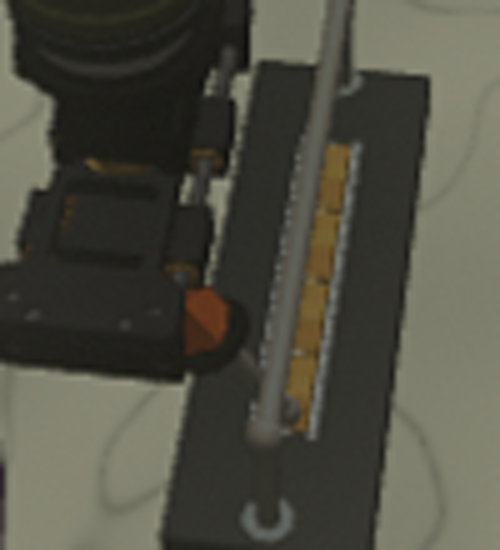

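```bash
python3 - <<'E'
from h import *
print(project("side",[led(.016,-.095,.0065),led(.016,.095,.0065),led(.012,-.091,.006),led(.012,.091,.006)]).round(1))
E
python3 -m crank '[{"x":0,"y":0.001,"z":0.003,"turn":0},{"x":0,"y":0.001,"z":0.006,"turn":0},{"x":0,"y":0.001,"z":0.008,"turn":0},{"x":0,"y":0.001,"z":0.008,"turn":0}]' 0 58
for i in 1 2; do :; done
python3 -m crank '[{"x":0,"y":0,"z":0.001,"turn":0},{"x":0,"y":0,"z":0.002,"turn":0},{"x":0,"y":0,"z":0.002,"turn":0}]' 0 58
```

```text
[[293.4 267. ]
 [302.6 207.5]
 [292.  265.5]
 [300.9 208.6]]
time_s: 8.1
tool_pos: [0.52, -0.1024, 0.1373]
tool_rot: [180.0, 0.0, -14.9]
force: [0.1, 0.1, -1.9]
grip_width: 0.0214
grasp_force: 58.0
time_s: 8.48
tool_pos: [0.5202, -0.1024, 0.1355]
tool_rot: [180.0, 0.0, -14.9]
force: [0.3, -0.5, -2.3]
grip_width: 0.0214
grasp_force: 58.0
```

```bash
python3 -m crank '[{"x":0,"y":0,"z":0.001,"turn":0},{"x":0,"y":0,"z":0.0015,"turn":0},{"x":0,"y":0,"z":0.0015,"turn":0}]' 0 58
```

```text
time_s: 8.85
tool_pos: [0.5202, -0.1025, 0.134]
tool_rot: [180.0, 0.0, -14.9]
force: [0.6, -0.6, -2.4]
grip_width: 0.0216
grasp_force: 58.0
```

```bash
python3 -m crank '[{"x":0,"y":0,"z":0.001,"turn":0},{"x":0,"y":0,"z":0.0015,"turn":0},{"x":0,"y":0,"z":0.0015,"turn":0}]' 0 58
```

```text
time_s: 9.22
tool_pos: [0.5204, -0.1024, 0.133]
tool_rot: [180.0, -0.0, -14.9]
force: [-1.0, 0.8, 2.8]
grip_width: 0.0214
grasp_force: 58.0
```

```bash
python3 -m crank '[{"x":0,"y":0,"z":0.0005,"turn":0},{"x":0,"y":0,"z":0.0005,"turn":0}]' 0 58
```

```text
time_s: 9.48
tool_pos: [0.5204, -0.1025, 0.1327]
tool_rot: [180.0, -0.0, -14.9]
force: [-1.8, 0.4, 4.4]
grip_width: 0.0215
grasp_force: 58.0
```

```bash
python3 -m crank '[{"x":0,"y":-0.0015,"z":0,"turn":0},{"x":0,"y":-0.003,"z":0,"turn":0},{"x":0,"y":-0.005,"z":0,"turn":0},{"x":0,"y":-0.007,"z":0,"turn":0},{"x":0,"y":-0.009,"z":0,"turn":0}]' 0 58
```

```text
time_s: 10.1
tool_pos: [0.5223, -0.0986, 0.133]
tool_rot: [179.6, -0.1, -15.1]
force: [-3.2, -7.0, 5.1]
grip_width: 0.0215
grasp_force: 58.1
```

```bash
python3 -m crank '[{"x":0,"y":0,"z":0,"turn":0},{"x":0,"y":-0.001,"z":0,"turn":0},{"x":0,"y":-0.002,"z":0,"turn":0}]' 0 58
```

```text
time_s: 10.48
tool_pos: [0.5236, -0.0959, 0.133]
tool_rot: [179.7, -0.2, -15.1]
force: [-0.9, -5.7, 4.3]
grip_width: 0.0217
grasp_force: 58.0
```

```bash
python3 -m crank '[{"x":0,"y":-0.002,"z":0,"turn":0},{"x":0,"y":-0.004,"z":0,"turn":0},{"x":0,"y":-0.006,"z":0,"turn":0},{"x":0,"y":-0.008,"z":0,"turn":0},{"x":0,"y":-0.01,"z":0,"turn":0},{"x":0,"y":-0.012,"z":0,"turn":0}]' 0 58
```

```text
time_s: 11.22
tool_pos: [0.5267, -0.0847, 0.1331]
tool_rot: [179.7, -0.2, -15.1]
force: [-2.4, -7.1, 6.0]
grip_width: 0.0214
grasp_force: 58.1
```

```bash
python3 -m crank '[{"x":0,"y":-0.002,"z":0,"turn":0},{"x":0,"y":-0.004,"z":0,"turn":0},{"x":0,"y":-0.006,"z":0,"turn":0},{"x":0,"y":-0.008,"z":0,"turn":0}]' 0 58
python3 - <<'E'
from h import *
a=imaging.read_camera("side")[:,:,::-1]
cv2.imwrite("pics/v4.png",cv2.resize(a[180:290,230:330],None,fx=5,fy=5,interpolation=cv2.INTER_CUBIC))
E
```

```text
time_s: 11.72
tool_pos: [0.5293, -0.0759, 0.1335]
tool_rot: [179.8, -0.2, -15.1]
force: [-1.7, -5.1, 5.9]
grip_width: 0.0216
grasp_force: 58.0
```

View pics/v4.png

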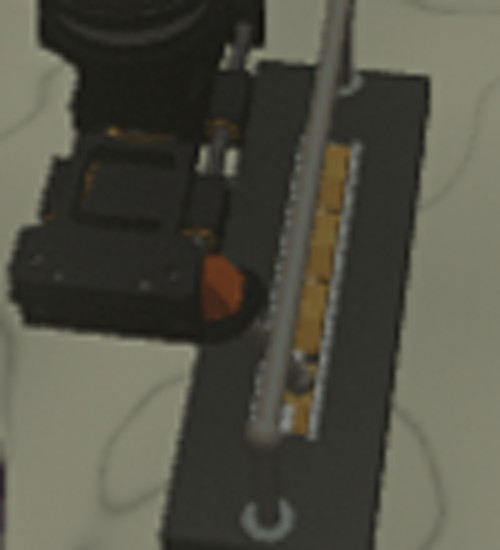

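```bash
python3 -m crank '[{"x":0,"y":-0.002,"z":0,"turn":0},{"x":0,"y":-0.004,"z":0,"turn":0},{"x":0,"y":-0.006,"z":0,"turn":0},{"x":0,"y":-0.008,"z":0,"turn":0},{"x":0,"y":-0.01,"z":0,"turn":0},{"x":0,"y":-0.012,"z":0,"turn":0},{"x":0,"y":-0.014,"z":0,"turn":0},{"x":0,"y":-0.016,"z":0,"turn":0}]' 0 58
```

```text
time_s: 12.78
tool_pos: [0.533, -0.0587, 0.1327]
tool_rot: [179.9, -0.1, -15.0]
force: [-0.1, -4.1, 5.6]
grip_width: 0.0219
grasp_force: 58.0
```

```bash
python3 -m crank '[{"x":0,"y":-0.002,"z":0,"turn":0},{"x":0,"y":-0.004,"z":0,"turn":0},{"x":0,"y":-0.006,"z":0,"turn":0},{"x":0,"y":-0.008,"z":0,"turn":0},{"x":0,"y":-0.01,"z":0,"turn":0},{"x":0,"y":-0.012,"z":0,"turn":0},{"x":0,"y":-0.014,"z":0,"turn":0},{"x":0,"y":-0.016,"z":0,"turn":0},{"x":0,"y":-0.018,"z":0,"turn":0},{"x":0,"y":-0.02,"z":0,"turn":0},{"x":0,"y":-0.022,"z":0,"turn":0},{"x":0,"y":-0.024,"z":0,"turn":0}]' 0 58
```

```text
time_s: 14.28
tool_pos: [0.5384, -0.0393, 0.133]
tool_rot: [179.6, -0.1, -15.1]
force: [-3.5, -10.5, 10.3]
grip_width: 0.022
grasp_force: 58.2
```

```bash
python3 -m crank '[{"x":0,"y":-0.002,"z":0,"turn":0},{"x":0,"y":-0.004,"z":0,"turn":0},{"x":0,"y":-0.006,"z":0,"turn":0},{"x":0,"y":-0.008,"z":0,"turn":0},{"x":0,"y":-0.01,"z":0,"turn":0},{"x":0,"y":-0.012,"z":0,"turn":0}]' 0 58
```

```text
time_s: 15.02
tool_pos: [0.5423, -0.0233, 0.1328]
tool_rot: [179.9, -0.1, -14.9]
force: [-0.9, -5.3, 6.4]
grip_width: 0.0216
grasp_force: 58.0
```

```bash
python3 -m crank '[{"x":0,"y":-0.002,"z":0,"turn":0},{"x":0,"y":-0.004,"z":0,"turn":0},{"x":0,"y":-0.006,"z":0,"turn":0},{"x":0,"y":-0.008,"z":0,"turn":0},{"x":0,"y":-0.01,"z":0,"turn":0},{"x":0,"y":-0.012,"z":0,"turn":0},{"x":0,"y":-0.014,"z":0,"turn":0},{"x":0,"y":-0.016,"z":0,"turn":0}]' 0 58
python3 - <<'E'
from h import *
a=imaging.read_camera("side")[:,:,::-1]
cv2.imwrite("pics/v5.png",cv2.resize(a[180:290,230:330],None,fx=5,fy=5,interpolation=cv2.INTER_CUBIC))
E
```

```text
time_s: 16.02
tool_pos: [0.5458, -0.0111, 0.1327]
tool_rot: [179.7, -0.1, -15.1]
force: [-1.1, -9.6, 7.5]
grip_width: 0.0215
grasp_force: 58.1
```

View pics/v5.png

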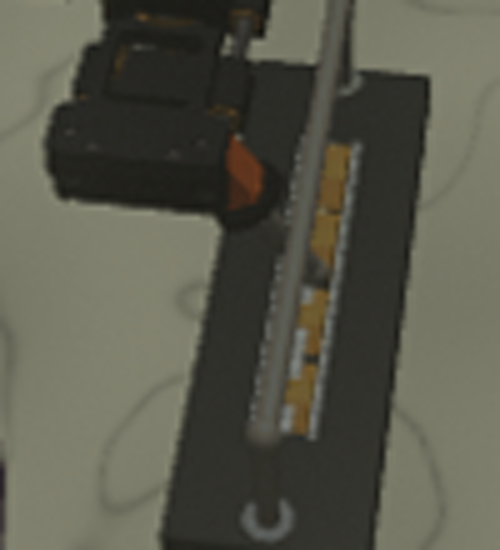

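Ball at crop (318,270), about y≈0. Sections 1 and 2 behind it look sunk in the channel. Continuing the stroke.

```bash
python3 -m crank '[{"x":0,"y":-0.002,"z":0,"turn":0},{"x":0,"y":-0.004,"z":0,"turn":0},{"x":0,"y":-0.006,"z":0,"turn":0},{"x":0,"y":-0.008,"z":0,"turn":0},{"x":0,"y":-0.01,"z":0,"turn":0},{"x":0,"y":-0.012,"z":0,"turn":0},{"x":0,"y":-0.014,"z":0,"turn":0},{"x":0,"y":-0.016,"z":0,"turn":0},{"x":0,"y":-0.018,"z":0,"turn":0},{"x":0,"y":-0.02,"z":0,"turn":0}]' 0 58
```

```text
time_s: 17.32
tool_pos: [0.5509, 0.0065, 0.1331]
tool_rot: [179.5, -0.1, -15.2]
force: [-3.7, -11.3, 12.0]
grip_width: 0.0217
grasp_force: 58.2
```

```bash
python3 -m crank '[{"x":0,"y":-0.002,"z":0,"turn":0},{"x":0,"y":-0.004,"z":0,"turn":0},{"x":0,"y":-0.006,"z":0,"turn":0},{"x":0,"y":-0.008,"z":0,"turn":0},{"x":0,"y":-0.01,"z":0,"turn":0},{"x":0,"y":-0.012,"z":0,"turn":0}]' 0 58
```

```text
time_s: 18.08
tool_pos: [0.5545, 0.0224, 0.1327]
tool_rot: [179.8, -0.1, -15.0]
force: [-2.1, -6.0, 7.3]
grip_width: 0.0214
grasp_force: 58.1
```

```bash
python3 -m crank '[{"x":0,"y":-0.002,"z":0,"turn":0},{"x":0,"y":-0.004,"z":0,"turn":0},{"x":0,"y":-0.006,"z":0,"turn":0},{"x":0,"y":-0.008,"z":0,"turn":0},{"x":0,"y":-0.01,"z":0,"turn":0},{"x":0,"y":-0.012,"z":0,"turn":0},{"x":0,"y":-0.014,"z":0,"turn":0},{"x":0,"y":-0.016,"z":0,"turn":0},{"x":0,"y":-0.018,"z":0,"turn":0},{"x":0,"y":-0.02,"z":0,"turn":0}]' 0 58
```

```text
time_s: 19.32
tool_pos: [0.5595, 0.0392, 0.1327]
tool_rot: [179.7, -0.1, -15.1]
force: [-1.1, -8.1, 6.9]
grip_width: 0.0216
grasp_force: 58.1
```

```bash
python3 -m crank '[{"x":0,"y":-0.002,"z":0,"turn":0},{"x":0,"y":-0.004,"z":0,"turn":0},{"x":0,"y":-0.006,"z":0,"turn":0},{"x":0,"y":-0.008,"z":0,"turn":0},{"x":0,"y":-0.01,"z":0,"turn":0},{"x":0,"y":-0.012,"z":0,"turn":0},{"x":0,"y":-0.014,"z":0,"turn":0},{"x":0,"y":-0.016,"z":0,"turn":0}]' 0 58
```

```text
time_s: 20.32
tool_pos: [0.5637, 0.0537, 0.1332]
tool_rot: [179.6, -0.1, -15.2]
force: [-2.3, -8.7, 9.3]
grip_width: 0.0218
grasp_force: 58.1
```

```bash
python3 -m crank '[{"x":0,"y":-0.002,"z":0,"turn":0},{"x":0,"y":-0.004,"z":0,"turn":0},{"x":0,"y":-0.006,"z":0,"turn":0},{"x":0,"y":-0.008,"z":0,"turn":0},{"x":0,"y":-0.01,"z":0,"turn":0},{"x":0,"y":-0.012,"z":0,"turn":0},{"x":0,"y":-0.014,"z":0,"turn":0},{"x":0,"y":-0.016,"z":0,"turn":0},{"x":0,"y":-0.018,"z":0,"turn":0},{"x":0,"y":-0.02,"z":0,"turn":0}]' 0 58
python3 - <<'E'
from h import *
a=imaging.read_camera("side")[:,:,::-1];b=imaging.read_camera("top")[:,:,::-1]
cv2.imwrite("pics/s6.png",a)
A=cv2.resize(a[180:290,230:330],None,fx=5,fy=5,interpolation=cv2.INTER_CUBIC)
cv2.imwrite("pics/v6.png",A)
E
```

```text
time_s: 21.58
tool_pos: [0.5689, 0.076, 0.1326]
tool_rot: [179.8, -0.1, -15.0]
force: [-0.7, -5.9, 6.7]
grip_width: 0.0219
grasp_force: 58.0
```

View pics/v6.png

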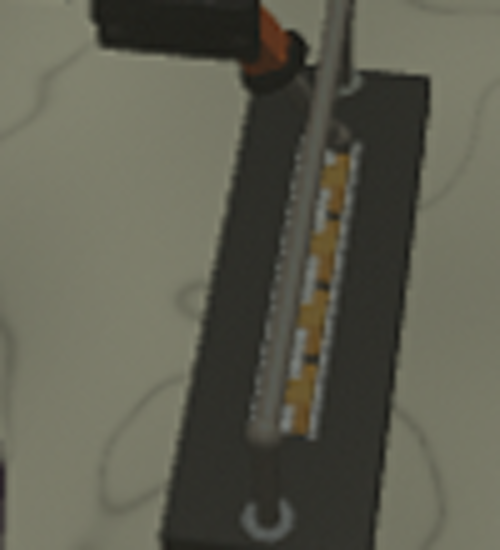

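All four sections now look sunk: a bright strip of lip shows evenly along the row, and the ball is at the far end (340,133). Withdrawing toward the robot and up.

```bash
python3 -m crank '[{"x":0,"y":0,"z":-0.003,"turn":0},{"x":0,"y":0,"z":-0.009,"turn":0},{"x":-0.01,"y":0,"z":-0.01,"turn":0},{"x":-0.025,"y":0,"z":-0.01,"turn":0},{"x":-0.04,"y":0,"z":-0.01,"turn":0},{"x":-0.045,"y":0,"z":-0.04,"turn":0},{"x":-0.045,"y":0,"z":-0.08,"turn":0},{"x":-0.045,"y":0,"z":-0.095,"turn":0},{"x":-0.045,"y":0,"z":-0.095,"turn":0},{"x":-0.045,"y":0,"z":-0.095,"turn":0}]' 0 58
python3 - <<'E'
from h import *
a=imaging.read_camera("side")[:,:,::-1]
cv2.imwrite("pics/s7.png",a)
p=env.get_obs()["tool_pos"];print(p)
e=R.from_euler("z",YL,degrees=True)
# same grip-vs-stand height as at lean end: grip was at hole centre -0.060 ex
S=np.array([.4577,-.2762,.075])
g=S+e.apply([-.061,0,0]);g[2]=p[2]
print(g,shift(p,YL,g))
E
```

```text
time_s: 22.92
tool_pos: [0.5238, 0.0896, 0.2253]
tool_rot: [179.9, 0.1, -14.9]
force: [-0.5, 0.2, -1.4]
grip_width: 0.0215
grasp_force: 58.0
[0.52378997 0.08959984 0.22518466]
[ 0.39875106 -0.2605149   0.22518466] [-0.0308  0.3705 -0.    ]
```

```bash
python3 -m crank '[{"x":-0.002,"y":0.03,"z":0,"turn":0},{"x":-0.006,"y":0.075,"z":0,"turn":0},{"x":-0.01,"y":0.12,"z":0,"turn":0},{"x":-0.014,"y":0.17,"z":0,"turn":0},{"x":-0.018,"y":0.22,"z":0,"turn":0},{"x":-0.022,"y":0.27,"z":0,"turn":0},{"x":-0.026,"y":0.315,"z":0,"turn":0},{"x":-0.029,"y":0.35,"z":0,"turn":0},{"x":-0.0304,"y":0.3693,"z":0,"turn":0},{"x":-0.0304,"y":0.3693,"z":0,"turn":0},{"x":-0.0304,"y":0.3693,"z":0,"turn":0}]' 0 58
python3 - <<'E'
from h import *
a=imaging.read_camera("side")[:,:,::-1]; cv2.imwrite("pics/s8.png",a)
z=cv2.imread("pics/s6.png")   # stand empty, arm elsewhere
d=np.abs(a.astype(int)-z).sum(2)>45
d=cv2.morphologyEx(d.astype(np.uint8),cv2.MORPH_OPEN,np.ones((2,2)))
p=env.get_obs()["tool_pos"];print(p)
e=R.from_euler("z",YL,degrees=True)
for th in(27,30,33,36,39):
    t=np.radians(th); print(th,project("side",[p+e.apply([.112*np.sin(t),0,-.112*np.cos(t)])]).round(1))
S=np.array([.4577,-.2762,.075]);print("hole",project("side",[S]))
b=blob(d); u=b[b[:,0]>b[:,0].max()-14]
for x in range(int(b[:,0].max())-14,int(b[:,0].max())+1):
    r=np.nonzero(d[:,x])[0]; r=r[(r>220)&(r<360)]; print(x,r.min() if len(r) else None,r.max() if len(r) else None,len(r))
E
```

```text
time_s: 24.35
tool_pos: [0.4007, -0.2578, 0.2263]
tool_rot: [-179.9, 0.1, -14.8]
force: [-0.4, 0.4, -1.1]
grip_width: 0.0217
grasp_force: 58.0
[ 0.40091501 -0.25773091  0.22651389]
27 [[230.1 312.7]]
30 [[232.5 312.5]]
33 [[234.8 312.1]]
36 [[237.  311.7]]
39 [[239.2 311.2]]
hole [[237.10912567 325.79175017]]
483 221 238 15
484 221 238 16
485 221 238 14
486 221 237 16
487 221 237 16
488 221 237 16
489 221 237 16
490 222 237 16
491 223 237 14
492 225 237 12
493 227 237 10
494 229 237 8
495 230 236 6
496 233 236 4
497 234 236 3
```

```bash
python3 - <<'E'
from h import *
a=cv2.imread("pics/s8.png").astype(int); z=cv2.imread("pics/s6.png")
d=(np.abs(a-z).sum(2)>40)
for y in range(296,332):print(y,''.join('#' if v else '.' for v in d[y,205:265]))
E
```

```text
296 ############.............###################################
297 ############.............###################################
298 ###########..............###################################
299 ###########..............###################################
300 #####.############..########################################
301 ###################.########################################
302 ####################..######################################
303 ######################.#####################################
304 #######################.####################################
305 ########################..##################################
306 ############..############.#################################
307 ##########..###############.################################
308 ###..##...######.###########.###############################
309 #################....######..###############################
310 ###################.....#########......#####################
311 ##################........########.............#############
312 ##################.........#######.................#####
[... 539 characters left out ...]
######.....................................#######
322 ###############......................................#######
323 ###############......................................#######
324 ###############......................................#######
325 ###############.......................................######
326 ##############........................................######
327 ##############........................................######
328 ##############.......................................#######
329 ##############.......................................#######
330 #############........................................#######
331 #############........................................#######
```

```bash
python3 -m crank '[{"x":-0.001,"y":0.002,"z":0.02,"turn":0},{"x":-0.001,"y":0.002,"z":0.045,"turn":0},{"x":-0.001,"y":0.002,"z":0.055,"turn":0},{"x":-0.001,"y":0.002,"z":0.06,"turn":0},{"x":-0.001,"y":0.002,"z":0.065,"turn":0},{"x":-0.001,"y":0.002,"z":0.069,"turn":0},{"x":-0.001,"y":0.002,"z":0.069,"turn":0},{"x":-0.001,"y":0.002,"z":0.069,"turn":0}]' 0 30
```

```text
time_s: 25.4
tool_pos: [0.3992, -0.2609, 0.1584]
tool_rot: [180.0, -0.0, -14.9]
force: [0.5, 0.1, -1.8]
grip_width: 0.0219
grasp_force: 30.0
```

```bash
python3 -m crank '[{"x":0.005,"y":0,"z":-0.003,"turn":0},{"x":0.01,"y":0,"z":-0.006,"turn":0},{"x":0.0155,"y":0,"z":-0.008,"turn":0},{"x":0.0206,"y":0,"z":-0.0095,"turn":0},{"x":0.026,"y":0,"z":-0.0105,"turn":0},{"x":0.0317,"y":0,"z":-0.0115,"turn":0},{"x":0.0375,"y":0,"z":-0.0115,"turn":0},{"x":0.0432,"y":0,"z":-0.012,"turn":0},{"x":0.0528,"y":0,"z":-0.0117,"turn":0},{"x":0.0626,"y":0,"z":-0.011,"turn":0},{"x":0.0655,"y":0,"z":-0.011,"turn":0},{"x":0.0655,"y":0,"z":-0.011,"turn":0}]' 0 6
python3 - <<'E'
from h import *
a=imaging.read_camera("side")[:,:,::-1];cv2.imwrite("pics/s9.png",a);z=cv2.imread("pics/s6.png")
b=imaging.read_camera("top")[:,:,::-1];cv2.imwrite("pics/t9.png",b)
d=(np.abs(a.astype(int)-z).sum(2)>40)
for y in range(296,336):print(y,''.join('#' if v else '.' for v in d[y,205:265]))
E
```

```text
time_s: 26.9
tool_pos: [0.4627, -0.2779, 0.1689]
tool_rot: [180.0, -0.0, -14.9]
force: [0.1, -0.1, -1.5]
grip_width: 0.0218
grasp_force: 6.0
296 ........#................################.##################
297 .......##................#################.#################
298 .........................##################.################
299 .......#..............##.##################.################
300 .....#...##################################.################
301 ###########################################.################
302 ############################################.###############
303 ############################################.###############
304 ############################################################
305 ###########################################.################
306 ###########################################.################
307 ###########################################.################
308 ############################################################
309 ###################........###############.#################
310 ###################.................######.##
[... 940 characters left out ...]
#####.......................................######
326 ###############.......................................######
327 ##############........................................######
328 ##############.......................................#######
329 ##############...........###.......#.................#######
330 #############............###.........................#######
331 #############........................................#######
332 #############........................................#######
333 #############.....##................................########
334 ############......##................................########
335 ############........................................########
```

```bash
python3 -m crank '[{"x":-0.001,"y":0,"z":0.003,"turn":0},{"x":-0.003,"y":0,"z":0.007,"turn":0},{"x":-0.0045,"y":0,"z":0.012,"turn":0},{"x":-0.005,"y":0,"z":0.017,"turn":0},{"x":-0.005,"y":0,"z":0.022,"turn":0},{"x":-0.005,"y":0,"z":0.027,"turn":0},{"x":-0.005,"y":0,"z":0.03,"turn":0},{"x":-0.005,"y":0,"z":0.03,"turn":0}]' 0 6
```

```text
time_s: 28.0
tool_pos: [0.4573, -0.2763, 0.1388]
tool_rot: [-180.0, 0.0, -14.9]
force: [-0.4, -0.2, -1.8]
grip_width: 0.0219
grasp_force: 6.0
```

```bash
python3 -m crank '[{"x":0,"y":0,"z":0.003,"turn":0},{"x":0,"y":0,"z":0.006,"turn":0},{"x":0,"y":0,"z":0.009,"turn":0},{"x":0,"y":0,"z":0.011,"turn":0},{"x":0,"y":0,"z":0.0125,"turn":0},{"x":0,"y":0,"z":0.0125,"turn":0}]' 0 6
```

```text
time_s: 28.75
tool_pos: [0.4574, -0.2765, 0.1268]
tool_rot: [180.0, 0.0, -14.9]
force: [0.8, -0.0, 1.0]
grip_width: 0.0222
grasp_force: 6.0
```

```bash
python3 -m crank '[{"x":0,"y":0,"z":0.001,"turn":0},{"x":0,"y":0,"z":0.0015,"turn":0},{"x":0,"y":0,"z":0.0015,"turn":0}]' 0 4
```

```text
time_s: 29.12
tool_pos: [0.458, -0.2766, 0.1261]
tool_rot: [180.0, -0.1, -14.9]
force: [-1.8, 0.2, 4.6]
grip_width: 0.0216
grasp_force: 4.0
```

Seated on the collar, so I'm releasing and going straight up.

```bash
python3 -m crank '[{"x":0,"y":0,"z":-0.001,"turn":0},{"x":0,"y":0,"z":-0.001,"turn":0},{"x":0,"y":0,"z":-0.001,"turn":0},{"x":0,"y":0,"z":-0.001,"turn":0}]' 0.05 10 && python3 -m crank '[{"x":0,"y":0,"z":-0.01,"turn":0},{"x":0,"y":0,"z":-0.03,"turn":0},{"x":0,"y":0,"z":-0.06,"turn":0},{"x":0,"y":0,"z":-0.09,"turn":0},{"x":0,"y":0,"z":-0.12,"turn":0},{"x":-0.03,"y":0.04,"z":-0.13,"turn":0},{"x":-0.05,"y":0.09,"z":-0.13,"turn":0},{"x":-0.06,"y":0.14,"z":-0.13,"turn":0},{"x":-0.06,"y":0.18,"z":-0.13,"turn":0},{"x":-0.06,"y":0.2,"z":-0.13,"turn":0},{"x":-0.06,"y":0.2,"z":-0.13,"turn":0}]' 0.05 10
python3 - <<'E'
from h import *
a=imaging.read_camera("side")[:,:,::-1];b=imaging.read_camera("top")[:,:,::-1]
A=cv2.resize(a[180:380,185:335],(450,600),interpolation=cv2.INTER_CUBIC)
B=cv2.resize(b[130:330,130:430],(350,233),interpolation=cv2.INTER_CUBIC)
o=np.zeros((600,800,3),np.uint8);o[:,:450]=A;o[:233,450:]=B;o[240:573,450:]=cv2.resize(b[235:295,350:413],(350,333));cv2.imwrite("pics/v10.png",o)
E
```

```text
time_s: 29.62
tool_pos: [0.4574, -0.2764, 0.1259]
tool_rot: [180.0, 0.0, -14.9]
force: [-0.2, 0.4, -0.4]
grip_width: 0.0483
grasp_force: 0.0
time_s: 31.0
tool_pos: [0.3478, -0.4547, 0.256]
tool_rot: [-180.0, 0.0, -15.0]
force: [0.6, 0.9, 0.1]
grip_width: 0.0504
grasp_force: 0.0
```

View pics/v10.png

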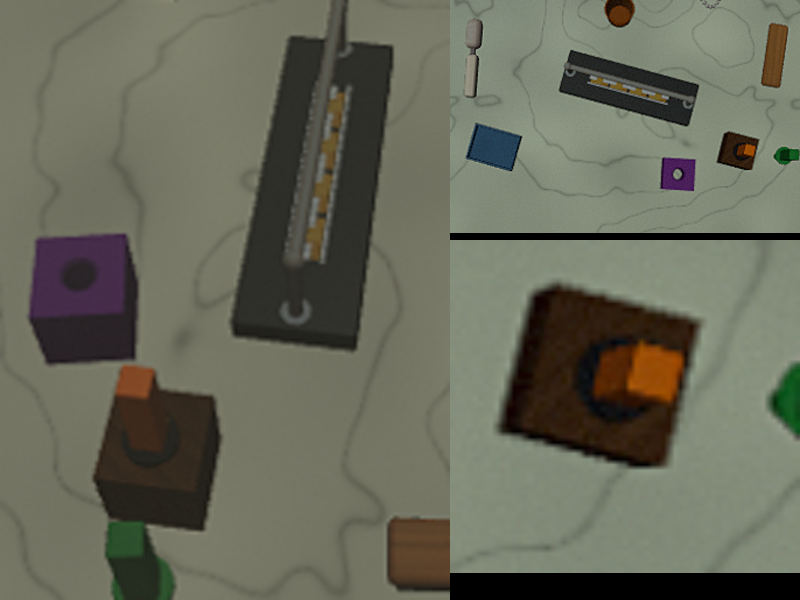

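The tool stands upright in the brown stand with its collar on top (handle top at crop (136,382)). All four sections look sunk, and nothing else has moved. Handing in.

```bash
python3 -c "
from cell import env
print(env.sign_off())"
```

```text
the job is handed in; nothing more can be done
None
```

I pressed the four brass sections home in one stroke and put the tool back upright in its stand. I handed in at about 31 s, with wrist readings at the end of each move never above about 17 N. That all four are fully home is judged from the pictures and the felt heights, since section depth can't be read directly.

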